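# Walk a tall tin under the keeper lever

### The arm

A 6-joint arm with a two-finger parallel gripper is mounted at the origin on the work surface. World frame = base frame: x ahead of the robot, y to its left, z up, the work surface at z = 0. Lengths are in mm, angles in degrees, forces in N, time in s.
With the tool pointing down it reaches from about 375 to 900 mm from the base axis. Payload 3.1 kg.
Tool frame: the origin (TCP) lies on the centre line of the jaws, within the pads' length; the fingertips stand 25 mm ahead of it and the grasp point (between the pads) lies 6 mm ahead of it; z points along the fingers, y is the line along which they close (so a half turn about z gives the same grasp; the last joint's range is limited). The gripper opens to 87 mm and grips with 3 to 60 N. Pads are 19 mm wide; open, the fingers measure 117 mm over their backs; the gripper's body (75 mm by 190 mm) begins 51 mm behind the grasp point.
Start: joints at [-78.982, 30.224, 82.088, -0, 67.689, -10.227], TCP at [226.497, -582.491, 247.548] pointing down, gripper open.
Joint ranges: [-176.69, 176.69], [-43.24, 126.21], [12.49, 139.97], [-82, 262], [0, 151.66], [-163.58, 163.58]. Speed limits (degrees/s): [159.86, 159.86, 180, 180, 180, 180].

### API

Orientations are given as [roll, pitch, yaw] about the fixed x, y, z axes, in that order (R = Rz(yaw) Ry(pitch) Rx(roll)).
In Python, from cell import * gives the robot as it stands. Calls block until the motion is done:
- reach(position, orientation): joint-space move of the TCP to a pose.
- servo_line(position, max_speed=150, frame=None): straight line of the TCP; frame=None keeps the orientation; max_speed is the mean speed in mm/s.
- movej(angles): joint-space move.
- grip(opening): opening from 0.0 (shut) to 1.0 (fully open); the grip force is fixed at half the most; returns when the fingers have stopped.
- sleep(seconds).
- ik(position, orientation): joint angles nearest the present ones, or None.
- read_state(): the state.
- snapshot(name): name is "scene" or "top" or "wrist"; returns a dict with "pixels" (384x512x3 uint8, red, green, blue), "range_z" (384x512 float32, mm along the optical axis (not along the pixel's ray), 0 where there is no reading), "fx", "fy", "cx", "cy" (pixels), "dist" ([k1, k2, p1, p2, k3] as OpenCV has them; the pictures are not rectified), "position" and "attitude" of the camera in the world. Camera axes: x right, y up, looking along -z (the intrinsics and any distortion apply to the point x, -y, -z); pixel columns grow to the right and rows downward; lengths in mm; the calibration is good to about 2 mm. A picture is of the moment at which its call begins.
A pose or a line that the arm cannot do raises MotionError and nothing moves.
- job_done(): hands the job in; it is judged then, once.
Trained networks look in a picture, given as the dict that the camera call returned (one of the last four; its "shot" number tells which), for a name from the list of things; names that differ only in an ending like _2 or _b are one class to them, and where a whole thing is asked for, a point or a joint stands for the part that bears it (a point fixed in the world has none). Each returns a list of dicts, best first, with "p" (0 to 1); they miss things now and then, are a little off and sometimes report something else, mostly with a low value. They report only what shows in the picture. A call takes as long as a camera call. They do not tell look-alikes from the thing itself.
- boxes_of(picture, thing): "centre" ([x, y, z] in mm, in world coordinates, good to about 4 mm: the middle of the surface that is visible of it).
- silhouettes(picture, thing): "mask" (384x512 bool, what is visible of it).
- tip_of(picture, thing): "centre" ([x, y, z] in mm, in world coordinates, good to about 4 mm: a listed point, or the origin of a listed thing).
The state is a dict: "time_s": time; "qpos": joint angles; "qvel": joint speeds; "joint_efforts": joint torques, N m; "tcp_pos": TCP position; "orientation": TCP orientation; "ft_force": force on the tool from outside, world axes, zero at the start; "wrist_torque": the same for the moment, N m; "opening": opening from 0.0 (shut) to 1.0 (fully open); "grip_force": force on a finger pad.
Only numpy, scipy, OpenCV 4.12 (cv2) and the standard library are available. Lean on these libraries where they do the work, as an engineer would, in place of code of your own. Each camera call takes 0.05 s, during which the arm holds its last target. There are 200 camera calls.

### The job

Raise the keeper lever well up, then walk the tall cracker tin along the table into the taped outline: tip it onto a corner of its near end and swing the far end forward, then onto a corner of its far end and swing the near end forward, and so on, still on a tip as it comes into the outline. Its lid is only pressed on, so never lift the tin clear of the table or topple it, and leave the cans and the jar where they are. When the tin stands upright wholly inside the outline, lower the lever fully down so that it lies over the lid, and let go.

Things in the scene. Friction and masses are not known exactly. Their poses are not given: they have to be found in the camera images.
- tin: Tall loose metal tin with paper band, 150 (x) by 80 (y) by 184 mm tall with its lid, 0.57 to 0.9 kg, weight near mid-height. Origin: centre of the underside; z up; -x the near end (towards the robot), +x the far end; +y the leading face, towards the outline. It starts upright, 105 to 135 mm from the outline's centre on its -y side, within 8 mm sideways and 0.08 rad of it: walk it along +y.
- tin_handle (a point): Middle of the black handle block fixed centrally on the tin's lid, 203 mm above the underside. The block is 14 mm (x) by 44 mm (y) and rises from 184 to 216 mm above the underside. Pinched firmly across x, the tin leans and turns with the gripper.
- near_lead (a point): Bottom corner of the tin at its near end, leading face: (-75, 40, 0) mm in the tin's frame.
- near_trail (a point): Bottom corner, near end, trailing face: (-75, -40, 0) mm.
- far_lead (a point): Bottom corner, far end, leading face: (75, 40, 0) mm.
- far_trail (a point): Bottom corner, far end, trailing face: (75, -40, 0) mm.
- stand: Fixed: a rectangle of grey tape flat on the table, 190 (x) by 120 (y) mm inside, and a post with a lever beyond its +y side. Origin: the rectangle's centre on the table; x away from the robot, y along the walk, z up; a tin standing square in it has parallel axes. The post's foot covers x -10 to 100, y 140 to 230 mm, 10 mm high; its head is 36 mm wide, its top 210 mm up.
- keeper (a joint): Hinge of the keeper lever, rad: 0 = level, fully down (5 mm above the tin's lid); grows as the free end rises, to its stop at 1.3 (steeply up). Starts between 0 and 0.2. Friction (0.10 N m) keeps it where it is left; about 1 N at the grip moves it.
- keeper_hinge (a point): Lever's hinge axis, at (45, 155, 195) mm in the stand's frame; the axis lies along the stand's x.
- keeper_grip (a point): Middle of the lever 125 mm from the hinge: pinch it from above across its width (along the stand's x), shallowly once the tin stands below. The lever is a straight steel bar 14 mm wide, 12 mm thick, 150 mm long, pointing from the hinge along the stand's -y when down; its top is then 201 mm up and can be pressed down anywhere. Pinched nearer the hinge, the raised bar meets the gripper's body.
- keeper_tip (a point): Free end of the lever, 150 mm from the hinge.
- can_a: Bystander: food can, 73 mm wide, 110 mm tall; origin under its centre. Leave alone.
- can_b: Bystander: food can like the other. Leave alone.
- jar: Bystander: jar with a lid, 70 mm wide, 100 mm tall; origin under its centre. Leave alone.
Not all that is in view belongs to the job. What is shaped like the tin but blue or red is not meant.

How it is judged (in metres and radians):
On the way, in this order (a step that is already met when the one before it is completed fails the run):
1. the lever is raised (past 0.8 rad) (value of joint keeper above 0.8 rad), for 0.2 s.
2. the tin leans on a near-end corner (within 8 mm of the table), both far-end corners raised 8 mm or more, and is swung 0.12 rad or more out of line with the outline (height (world z) of any of near_lead, near_trail below 0.008 m and height (world z) of each of far_lead, far_trail above 0.008 m and angle between the y axis of tin and the y axis of stand, either way round above 0.12 rad), for 0.1 s.
3. the tin leans on a far-end corner, both near-end corners raised 8 mm or more and 30 mm or more from where they began (height (world z) of any of far_lead, far_trail below 0.008 m and height (world z) of each of near_lead, near_trail above 0.008 m and distance of each of near_lead, near_trail from where it was at the start of the episode above 0.03 m), for 0.1 s.
4. still leaning on a corner (2.3 degrees or more), the tin's centre comes within 30 mm of the outline's centre (horizontal distance between tin and stand below 0.03 m and angle between tin's own z axis and vertical above 0.04 rad), for 0.1 s.
5. the tin stands upright inside the outline, the lever still raised (past 0.6 rad) (x of near_lead in the frame of stand between -0.097 and 0.097 m and y of near_lead in the frame of stand between -0.062 and 0.062 m and x of near_trail in the frame of stand between -0.097 and 0.097 m and y of near_trail in the frame of stand between -0.062 and 0.062 m and x of far_lead in the frame of stand between -0.097 and 0.097 m and y of far_lead in the frame of stand between -0.062 and 0.062 m and x of far_trail in the frame of stand between -0.097 and 0.097 m and y of far_trail in the frame of stand between -0.062 and 0.062 m and angle between tin's own z axis and vertical below 0.03 rad and height (world z) of tin below 0.005 m and value of joint keeper above 0.6 rad), for 0.2 s.
At the end, for the whole second after the job is handed in: The tin stands upright (within 0.03 rad) and still on the table, all four bottom corners inside the taped outline (2 mm over the tape's inner edge allowed), and the lever is fully down (below 0.06 rad) over the lid (x of near_lead in the frame of stand between -0.097 and 0.097 m and y of near_lead in the frame of stand between -0.062 and 0.062 m and x of near_trail in the frame of stand between -0.097 and 0.097 m and y of near_trail in the frame of stand between -0.062 and 0.062 m and x of far_lead in the frame of stand between -0.097 and 0.097 m and y of far_lead in the frame of stand between -0.062 and 0.062 m and x of far_trail in the frame of stand between -0.097 and 0.097 m and y of far_trail in the frame of stand between -0.062 and 0.062 m and angle between tin's own z axis and vertical below 0.03 rad and height (world z) of tin below 0.005 m and value of joint keeper below 0.06 rad and linear speed of tin below 0.02 m/s); the robot touches nothing.
It fails at once if the tin is lifted clear of the table (all four bottom corners more than 15 mm up) (height (world z) of each of near_lead, near_trail, far_lead, far_trail above 0.015 m).
It fails at once if the tin is toppled (leans more than 0.6 rad) (angle between tin's own z axis and vertical above 0.6 rad).
It fails at once if a can or the jar is moved more than 20 mm (distance of any of can_a, can_b, jar from where it was at the start of the episode above 0.02 m).
It also fails if it takes over 66 s, if anything falls off the work surface, if the arm or the gripper's body presses on something with over 40 N, if the wrist force passes 120 N, or if a joint passes its speed limit or range.

## Working session

There is one attempt and no reset: what is moved stays moved. The work goes in short steps, each a Python script; the robot and the scene stay as the last script left them, time stands still between calls to the robot, and variables do not carry over. Pictures are saved under pics/ and viewed, at most 10 in all, crops included, and the job is handed in when it is done.

```bash
mkdir -p pics; ls; cat > a.py <<'E'
from cell import *
import cv2,numpy as np
for n in ("scene","top"):
    s=snapshot(n)
    cv2.imwrite(f"pics/{n}0.png",cv2.cvtColor(s["pixels"],cv2.COLOR_RGB2BGR))
    print(n,s["position"],s["attitude"],s["fx"],s["cx"],s["cy"],s["dist"])
    for t in ("tin","tin_handle","stand","keeper_grip","keeper_tip","keeper_hinge","can_a","jar","near_lead","near_trail","far_lead","far_trail"):
        print(t,[(round(d["p"],2),np.round(d["centre"]).tolist()) for d in tip_of(s,t)][:4])
print(read_state())
E
python3 a.py
```

```text
pics
scene [ 646.52961418  311.62024217 1284.53950273] [ 19.05483046   0.41480412 157.03675006] 423.18824532652354 251.4381942191908 182.38300222718442 [0.03469555 0.         0.         0.         0.        ]
tin [(0.94, [332.0, -174.0, 1.0]), (0.9, [538.0, -147.0, 1.0]), (0.75, [221.0, -364.0, 5.0]), (0.69, [797.0, -156.0, -0.0])]
tin_handle [(0.98, [216.0, -369.0, 201.0]), (0.88, [325.0, -171.0, 201.0]), (0.67, [801.0, -153.0, 204.0]), (0.59, [537.0, -141.0, 206.0])]
stand [(0.57, [537.0, -142.0, 204.0])]
keeper_grip [(0.76, [605.0, 11.0, 208.0])]
keeper_tip [(0.55, [600.0, -11.0, 214.0])]
keeper_hinge [(0.91, [630.0, 133.0, 195.0])]
can_a [(0.85, [383.0, 242.0, -4.0]), (0.74, [406.0, -346.0, -0.0])]
jar [(0.84, [658.0, -334.0, -1.0])]
near_lead [(0.93, [134.0, -359.0, -0.0]), (0.72, [728.0, -203.0, 4.0]), (0.67, [467.0, -92.0, 1.0]), (0.58, [395.0, -127.0, -2.0])]
near_trail [(0.6, [326.0, -87.0, -6.0])]
far_lead [(0.97, [323.0, -258.0, -2.0]), (0.84, [799.0, -70.0, 1.0]), (0.74, [274.0, -308.0, -4.0])]
far_trail [(0.86, [869.0, -104.0, -4.0]), (0.72, [307.0, -377.0, -0.0])]
top [
[... 1076 characters left out ...]
3.0, 1.0])]
{'time_s': 1.3, 'qpos': array([-7.89816195e+01,  3.02237390e+01,  8.20874812e+01,  2.72662342e-04,
        6.76882364e+01, -1.02271879e+01]), 'qvel': array([-0.02166803,  0.09810462, -0.03727849, -0.01638454, -0.02988466,
       -0.01672458]), 'joint_efforts': array([ 1.94807806e-03, -4.40016711e+01, -1.76982021e+01,  6.37288881e-02,
        5.05258539e-02, -1.33134088e-05]), 'tcp_pos': array([ 226.50536428, -582.49500514,  247.54710006]), 'orientation': array([ 1.79999420e+02, -1.51762571e-04,  2.12454648e+01]), 'ft_force': array([0.67352118, 0.11175495, 0.21374713]), 'wrist_torque': array([-0.02465707, -0.02485383, -0.04033151]), 'grip_force': 0.0, 'opening': 1.001802497810438}
```

View pics/top0.png

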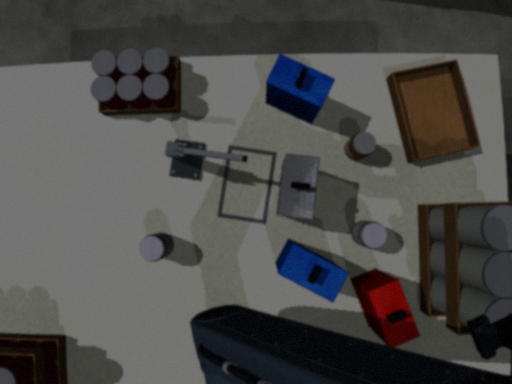

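View pics/scene0.png

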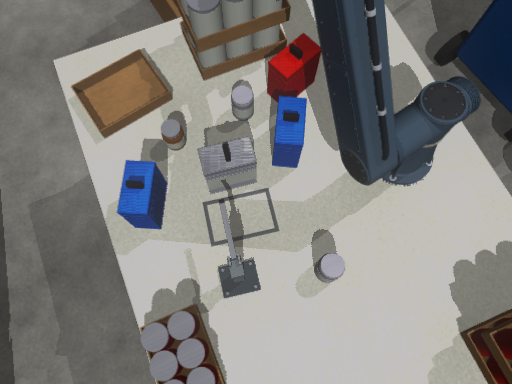

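Candidates for the tin (top view): grey (298,186), blue (300,88), blue (312,270) and red (385,308). By the description it is the grey one with the paper band, beside the tape outline at (248,185). I'll check it in a rectified close crop.

```bash
cat > h.py <<'E'
from cell import *
import cv2,numpy as np
from scipy.spatial.transform import Rotation as R
def rot(a): return R.from_euler('xyz',a,degrees=True).as_matrix()
def cloud(s):
    K=np.array([[s["fx"],0,s["cx"]],[0,s["fy"],s["cy"]],[0,0,1.]])
    v,u=np.mgrid[0:384,0:512]
    p=cv2.undistortPoints(np.stack([u,v],-1).reshape(-1,1,2).astype(float),K,np.array(s["dist"]))[:,0]
    z=s["range_z"].reshape(-1,1)
    c=np.hstack([p[:,:1],-p[:,1:],-np.ones((len(p),1))])*z
    w=c@rot(s["attitude"]).T+np.array(s["position"]); w[z[:,0]==0]=np.nan
    return w.reshape(384,512,3)
def project(s,P):
    K=np.array([[s["fx"],0,s["cx"]],[0,s["fy"],s["cy"]],[0,0,1.]])
    c=(np.asarray(P,float).reshape(-1,3)-s["position"])@rot(s["attitude"])
    c=c*[1,-1,-1]
    return cv2.projectPoints(c,np.zeros(3),np.zeros(3),K,np.array(s["dist"]))[0][:,0]
def bev(s,x0,x1,y0,y1,z=0,r=1):  # rows: x descending ; cols: y descending
    X,Y=np.meshgrid(np.arange(x1,x0,-r),np.arange(y1,y0,-r),indexing='ij')
    uv=project(s,np.stack([X,Y,0*X+z],-1)).astype(np.float32).reshape(X.shape+(2,))
    return cv2.remap(s["pixels"],uv[...,0],uv[...,1],cv2.INTER_CUBIC)
def lid(s,c,z0=178,z1=190,rad=110):
    w=cloud(s).reshape(-1,3)
    m=(abs(w[:,2]-(z0+z1)/2)<(z1-z0)/2)&(np.hypot(w[:,0]-c[0],w[:,1]-c[1])<rad)
    return w[m]
E
cat > b.py <<'E'
from h import *
B=[]
for n in ("top","scene"):
    s=snapshot(n)
    p=lid(s,(537,-144)); print(n,len(p),np.median(p[:,2]),cv2.minAreaRect(p[:,:2].astype(np.float32)))
    B.append(bev(s,420,700,-220,120))
cv2.imwrite("pics/bev.png",cv2.cvtColor(np.vstack(B),cv2.COLOR_RGB2BGR))
E
python3 b.py
```

```text
top 1985 184.58795354452923 ((536.3265991210938, -145.27740478515625), (83.88098907470703, 150.70974731445312), 81.72359466552734)
scene 1399 185.29139770206484 ((537.8739624023438, -144.51589965820312), (84.66681671142578, 152.8310546875), 82.0380859375)
```

View pics/bev.png

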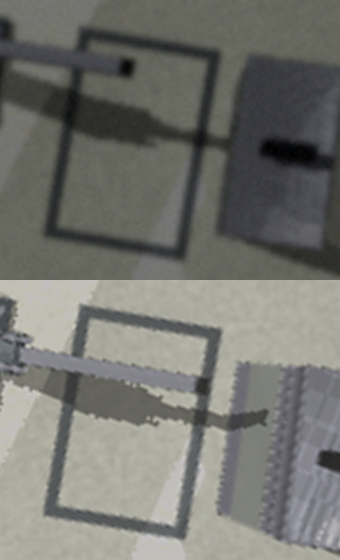

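The crop confirms the choice: the grey tin, with its paper band and black handle, stands right of the tape. The tape corners in the crop are (84,33), (215,53), (183,251) and (51,233). That puts the stand at (558,-13) with yaw -9.2°, and the tin at (537,-145) with yaw -8.2°. Next I raise the lever.

```bash
cat >> h.py <<'E'
SY=-9.2; S=np.array([558.,-13,0]); HZ=np.array([628.,133.5,195])
RS=rot([0,0,SY]); RG=rot([0,0,90])@rot([180,0,0])
LO=[180,0,SY+90]
def lev(a,r=125,up=16): return (HZ+r*(-np.cos(a)*RS[:,1]+np.sin(a)*np.array([0,0,1]))+[0,0,up]).tolist()
def st():
    s=read_state(); print(round(s["time_s"],2),np.round(s["tcp_pos"],1),"op",round(s["opening"],3),"gf",round(s["grip_force"],1),"F",np.round(s["ft_force"],1),"M",np.round(s["wrist_torque"],2)); return s
E
cat > c.py <<'E'
from h import *
servo_line([226.5,-582.5,340],300)
p=lev(.11); reach([p[0],p[1],340],LO); st()
grip(.46); servo_line(p,200); st()
grip(0); st()
for a in (.3,.5,.7,.9,1.1,1.25): servo_line(lev(a),200)
st()
s=snapshot("scene")
print([(round(d["p"],2),np.round(d["centre"])) for n in("keeper_tip","keeper_grip") for d in tip_of(s,n)[:2]])
cv2.imwrite("pics/c1.png",cv2.cvtColor(s["pixels"],cv2.COLOR_RGB2BGR))
E
python3 c.py
```

```text
4.36 [608.2   9.8 340. ] op 0.998 gf 0.0 F [-1.1 -0.  -0.4] M [ 0.01 -0.07 -0.03]
6.11 [609.   10.7 225.5] op 0.46 gf 0.0 F [ 0.3 -0.4  1.3] M [ 0.01 -0.09 -0.  ]
6.69 [606.5  11.  224.4] op 0.156 gf 30.0 F [-4.2 -0.3  2.4] M [ 0.04  0.74 -0.12]
8.31 [621.2  95.8 330.5] op 0.158 gf 30.0 F [-5.   0.7  1.8] M [ 0.07  0.79 -0.12]
[(0.19, array([ 403., -347.,   -0.])), (0.67, array([ 539., -147.,    1.])), (0.59, array([620.,  90., 311.]))]
```

```bash
cat > d.py <<'E'
from h import *
grip(.46); q=read_state()["tcp_pos"]; servo_line([q[0],q[1],420],250); st()
TO=[180,0,-8.2+90]
reach([537,-145,320],TO); grip(1)
servo_line([537,-145,212.5],200); st()
grip(0); st()
s=snapshot("top"); w=cloud(s).reshape(-1,3)
p=lid(s,(537,-145)); print(len(p),cv2.minAreaRect(p[:,:2].astype(np.float32)))
s=snapshot("scene")
print([(round(d["p"],2),np.round(d["centre"])) for n in("keeper_tip","keeper_grip") for d in tip_of(s,n)[:2]])
cv2.imwrite("pics/d1.png",cv2.cvtColor(s["pixels"],cv2.COLOR_RGB2BGR))
E
python3 d.py
```

```text
9.73 [621.8  94.6 420.8] op 0.456 gf 0.0 F [ 0.  -0.6 -0.5] M [-0.04 -0.06  0.04]
12.51 [ 537.2 -145.1  212.4] op 1.0 gf 0.0 F [-0.1 -0.2  0.9] M [-0.02 -0.13 -0.03]
13.68 [ 536.4 -144.8  212.3] op 0.158 gf 30.0 F [-1.9 -0.2  1. ] M [-0.02  0.08 -0.07]
91 ((542.5474853515625, -116.90335845947266), (24.813053131103516, 140.48577880859375), 81.59785461425781)
[(0.61, array([615.,  85., 334.])), (0.78, array([618.,  94., 309.]))]
```

View pics/d1.png

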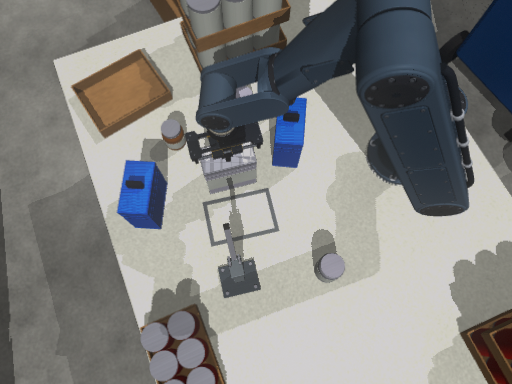

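The lever stands raised at (228,230), and the gripper holds the handle above the tin at (228,150). I plan the three swings and do the first.

```bash
cat > w.py <<'E'
from h import *
from scipy.optimize import brentq
H=212.3; TH,RO=7.,1.5
CO=dict(nl=(-75,40,0),nt=(-75,-40,0),fl=(75,40,0),ft=(75,-40,0))
def tinpose(piv,P,yaw,f):
    n=piv[0]=='n'
    Rt=rot([0,0,yaw])@rot([0,(-TH if n else TH)*f,0])@rot([(-RO if piv[1]=='l' else RO)*f,0,0])
    return Rt, P-Rt@np.array(CO[piv],float)
def pivot(piv,c,yaw): return np.array([c[0],c[1],0])+rot([0,0,yaw])@np.array(CO[piv],float)
def after(piv,c,y0,y1): return pivot(piv,c,y0)-rot([0,0,y1])@np.array(CO[piv],float)
def go(Rt,c,v):
    p=c+Rt@np.array([0,0,H]); servo_line(p.tolist(),v,R.from_matrix(Rt@RG).as_euler('xyz',degrees=True).tolist())
def swing(piv,c,y0,y1,lower=True,v=45):
    P=pivot(piv,c,y0)
    for f in (.5,1): go(*tinpose(piv,P,y0,f),v)
    for y in np.linspace(y0,y1,max(2,int(abs(y1-y0)/8)+1))[1:]: go(*tinpose(piv,P,y,1),v)
    st()
    if lower:
        for f in (.5,0): go(*tinpose(piv,P,y1,f),v)
        st()
    return after(piv,c,y0,y1)
def final(phi,c,y0,pr=0):
    a=after('nl',c,y0,SY+phi); b=after('fl',a,SY+phi,SY-phi); d=after('nl',b,SY-phi,SY)
    if pr: print(a,b,d,RS.T@(d-S))
    return (RS.T@(d-S))[1]
E
cat > e.py <<'E'
from w import *
c=np.array([536.4,-144.8,0]);y0=-8.2
phi=brentq(lambda p:final(p,c,y0),5,40); print(phi); final(phi,c,y0,1)
for nm,y in(("a",SY+phi),("b",SY-phi)): print(ik([540,-100,212],[180,0,y+90]))
swing('nl',c,y0,SY+phi)
E
python3 e.py
```

```text
26.716530003358542
[ 551.43343926 -110.08341671    0.        ] [526.7117895  -37.76408524   0.        ] [557.0755704  -12.85027508   0.        ] [-9.36476182e-01 -3.75987761e-15  0.00000000e+00]
[-22.15238143  27.0462964   95.18667273   0.          57.76703088
 -39.66891143]
[-2.21523814e+01  2.70462964e+01  9.51866727e+01 -2.54444375e-14
  5.77670309e+01  1.37641486e+01]
15.87 [ 524.3 -113.1  220.7] op 0.162 gf 30.0 F [ 0.4  0.6 -5.4] M [-0.04  0.16 -0.04]
16.8 [ 551.7 -110.1  212.5] op 0.16 gf 30.0 F [ 0.1  0.  -3.6] M [ 0.03 -0.28  0.03]
```

```bash
cat > f.py <<'E'
from w import *
st()
s=snapshot("scene")
Rt=rot([0,0,SY+26.7]);c=np.array([551.5,-110,0])
for k,n in dict(nl="near_lead",nt="near_trail",fl="far_lead",ft="far_trail").items():
    e=c+Rt@np.array(CO[k],float); print(n,np.round(e),[(round(d["p"],2),np.round(d["centre"])) for d in tip_of(s,n) if np.linalg.norm(d["centre"]-e)<60])
im=s["pixels"].copy()
for z in (0,184):
    q=project(s,[c+Rt@(np.array(CO[k],float)+[0,0,z]) for k in("nl","nt","ft","fl")])
    cv2.polylines(im,[q.astype(np.int32)],True,(255,0,0) if z else (0,255,0))
cv2.imwrite("pics/f.png",cv2.cvtColor(cv2.resize(im[80:280,130:330],None,fx=3,fy=3),cv2.COLOR_RGB2BGR))
E
python3 f.py
```

```text
16.8 [ 551.7 -110.1  212.5] op 0.16 gf 30.0 F [ 0.1  0.  -3.6] M [ 0.03 -0.28  0.03]
near_lead [468. -94.   0.] [(0.94, array([470., -90.,   1.]))]
near_trail [ 492. -171.    0.] []
far_lead [611. -49.   0.] [(0.84, array([613., -48.,  -3.]))]
far_trail [ 635. -126.    0.] [(0.97, array([ 633., -123.,   -2.]))]
```

View pics/f.png

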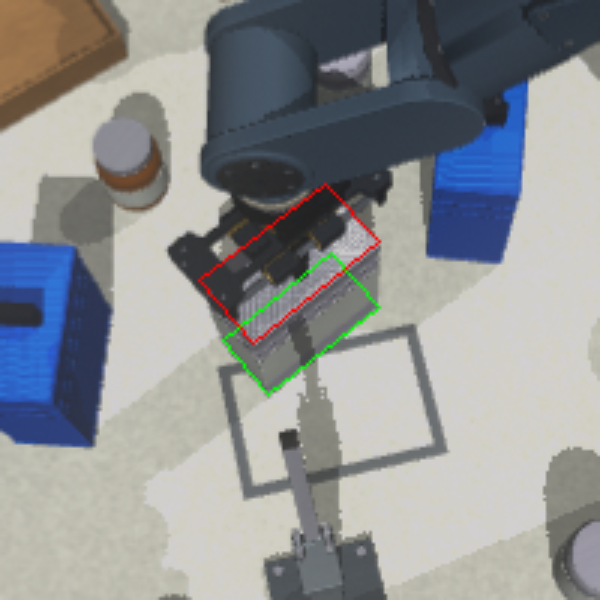

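The tin's drawn base outline (green, corners about (222,342), (268,394), (378,306)) matches the picture, so the swing went as planned. On to swings two and three.

```bash
cat > g.py <<'E'
from w import *
phi=26.7
t=read_state()["tcp_pos"]; c=np.array([t[0],t[1],0])
def fy(y): b=after('fl',c,SY+phi,SY+y); return (RS.T@(after('nl',b,SY+y,SY)-S))[1]
y2=brentq(fy,-40,-5); print(y2)
b=swing('fl',c,SY+phi,SY+y2)
t=read_state()["tcp_pos"]; b=np.array([t[0],t[1],0])
d=swing('nl',b,SY+y2,SY); print("off",RS.T@(d-S))
s=snapshot("scene"); Rt=RS
for k,n in dict(nl="near_lead",nt="near_trail",fl="far_lead",ft="far_trail").items():
    e=d+Rt@np.array(CO[k],float); print(n,np.round(e),[(round(q["p"],2),np.round(q["centre"])) for q in tip_of(s,n) if np.linalg.norm(q["centre"]-e)<60])
im=s["pixels"].copy()
q=project(s,[d+Rt@np.array(CO[k],float) for k in("nl","nt","ft","fl")])
cv2.polylines(im,[q.astype(np.int32)],True,(0,255,0))
cv2.imwrite("pics/g.png",cv2.cvtColor(cv2.resize(im[80:280,130:330],None,fx=3,fy=3),cv2.COLOR_RGB2BGR))
E
python3 g.py
```

```text
-26.742352039197296
20.12 [551.2 -49.3 220.8] op 0.155 gf 30.0 F [-0.  -0.5 -5. ] M [-0.11 -0.32 -0.05]
21.06 [526.5 -37.9 212.4] op 0.154 gf 30.0 F [ 0.7 -0.4 -5.7] M [-0.08 -0.07  0.02]
23.06 [531.1  -3.3 220.7] op 0.159 gf 30.0 F [-0.3  0.4 -6.3] M [ 0.06  0.17 -0.01]
23.99 [557.1 -13.  212.4] op 0.157 gf 30.0 F [ 0.3 -0.1 -4.6] M [-0.08 -0.27 -0.02]
off [-1.10923474 -0.12357762  0.        ]
near_lead [489.  39.   0.] [(0.63, array([488.,  39.,  -2.]))]
near_trail [476. -40.   0.] []
far_lead [637.  15.   0.] [(0.95, array([635.,  16.,   0.]))]
far_trail [625. -64.   0.] []
```

View pics/g.png

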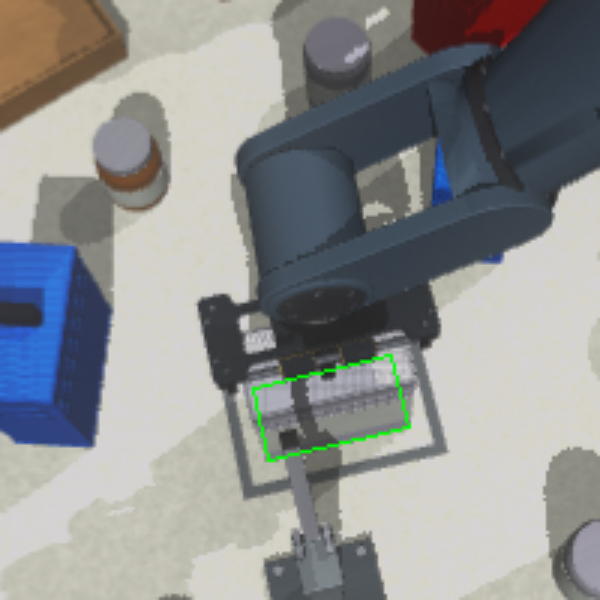

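The tin stands inside the tape: its base (268,460) to (410,428) lies within the outline (248,494) to (443,450). Now release, then lower the lever.

```bash
cat > i.py <<'E'
from h import *
t=read_state()["tcp_pos"]
servo_line([t[0],t[1],t[2]-.4],20); grip(1); st()
servo_line([t[0],t[1],430],200)
s=snapshot("top"); p=lid(s,(557,-13)); r=cv2.minAreaRect(p[:,:2].astype(np.float32)); print(r)
grip(.46)
off=np.array([-1.5,0,0]); L=lambda a,u=16:(np.array(lev(a,up=u))+off).tolist()
q=L(1.25); reach([q[0],q[1],430],LO); servo_line(q,150); st()
grip(0); st()
for a in (1.1,.9,.7,.5,.3,.15): servo_line(L(a),150)
servo_line(L(.06,17.5),60); st()
grip(.4); servo_line([*L(.06)[:2],260],150); grip(0)
p=L(0); servo_line([p[0],p[1],201+25+4],100); z=230
f0=read_state()["ft_force"][2]
while z>222:
    z-=1; servo_line([p[0],p[1],z],30); f=read_state()["ft_force"][2]-f0; print(z,round(f,1),end=' ')
    if f>8: break
st(); servo_line([p[0],p[1],330],150)
s=snapshot("top"); pc=lid(s,(557,-13)); print(len(pc),cv2.minAreaRect(pc[:,:2].astype(np.float32)))
w=cloud(s).reshape(-1,3); l=(w-HZ)@RS
for r0 in range(-150,-20,20):
    m=(abs(l[:,0])<6)&(abs(l[:,1]-r0)<6)&(w[:,2]>150)&(w[:,2]<260); print(r0,np.round(np.median(w[m,2]),1) if m.any() else None,end=' ')
cv2.imwrite("pics/i.png",cv2.cvtColor(s["pixels"],cv2.COLOR_RGB2BGR))
E
python3 i.py
```

```text
25.84 [556.4 -12.8 211.9] op 1.002 gf 0.0 F [ 0.4 -0.5 -1.4] M [ 0.02 -0.09 -0.  ]
((0.0, 0.0), (0.0, 0.0), 0.0)
29.54 [620.8  94.  330.8] op 0.459 gf 0.0 F [-0.1 -0.1  0.5] M [-0.09  0.01  0.04]
30.12 [620.7  94.6 330. ] op 0.155 gf 30.0 F [ 1.  -0.2  0.4] M [-0.07 -0.32 -0.09]
32.26 [606.3  10.5 219.8] op 0.152 gf 30.0 F [-1.4 -1.8  1.3] M [-0.16  0.21 -0.09]
229 -0.4 228 -0.9 227 -0.5 226 2.5 225 7.5 224 11.5 36.18 [606.7  10.1 226.1] op 0.005 gf 5.6 F [-2.5 -0.2 11.8] M [0.06 0.49 0.04]
859 ((556.4528198242188, -13.152175903320312), (82.7569580078125, 150.34791564941406), 80.72382354736328)
-150 None -130 None -110 None -90 None -70 None -50 None -30 201.4
```

```bash
cat > j.py <<'E'
from h import *
t=read_state()["tcp_pos"]; servo_line([t[0],t[1],420],200); reach([400,-350,400],LO); st()
s=snapshot("top"); pc=lid(s,(557,-13)); print(len(pc),cv2.minAreaRect(pc[:,:2].astype(np.float32)))
w=cloud(s).reshape(-1,3); l=(w-HZ)@RS
for r0 in range(-150,-20,20):
    m=(abs(l[:,0])<6)&(abs(l[:,1]-r0)<6)&(w[:,2]>193)&(w[:,2]<260); print(r0,np.round(np.median(w[m,2]),1) if m.any() else None,end=' ')
cv2.imwrite("pics/j.png",cv2.cvtColor(cv2.resize(s["pixels"][100:260,140:360],None,fx=3,fy=3),cv2.COLOR_RGB2BGR))
E
python3 j.py
```

```text
39.23 [ 400.6 -349.4  399.9] op 0.006 gf 0.0 F [-0.9  0.4  0.7] M [ 0.03 -0.11  0.03]
1873 ((560.858154296875, 15.594024658203125), (141.76702880859375, 150.65283203125), 81.15118408203125)
-150 202.1 -130 201.5 -110 201.2 -90 200.9 -70 201.6 -50 201.1 -30 201.6
```

View pics/j.png

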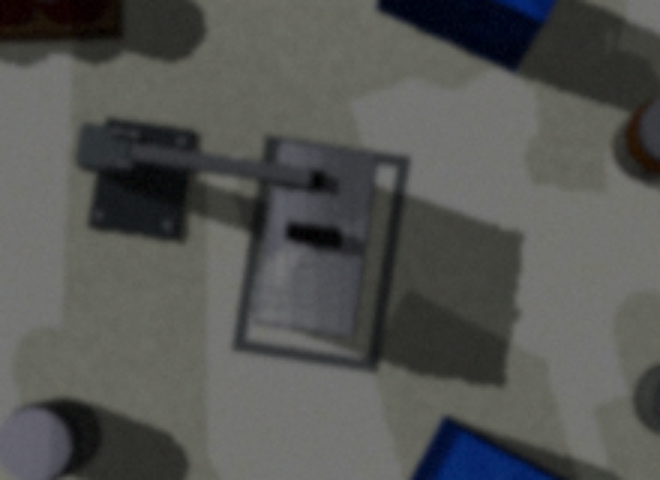

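The lever lies level over the lid from (130,152) to (325,182), with its top at 201 mm. The tin is centred in the outline; its apparent shift in the picture is parallax of the lid.

```bash
python3 -c "
from cell import *
print(job_done())"
```

```text
the job is handed in; nothing more can be done
None
```

I handed the job in at about 39 s of the 66 s allowed: the tin was walked in on three corner swings and stands upright inside the outline, with the lever level over the lid and the gripper clear. `job_done()` returned no verdict.

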